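# Rebuild the tube spinner after washing

## Task

Put the washed tube spinner back together: stack on its spindle first the spacer ring, then the rotor disc with its hub up, and last the closed knob, each all the way down on the one before. The rotor stands on edge in the drying rack: before it goes on the spindle, lay it flat on the rubber mat, hub up, and let go of it. Leave the other things on the bench where they stand.

Things in the scene. Friction and masses are not known exactly. Their poses are not given: they have to be found in the camera images.
- spinner: tube spinner, fixed: low round grey housing 150 mm across, flat deck 40 mm above the bench, a steel spindle 12 mm thick standing up in the middle of the deck. Origin at the centre of its underside, z up.
- spindle_foot (a point): where the spindle's axis meets the deck, 40 mm above the bench; z up. The spindle rises 60 mm from here; its last 10 mm taper to 5 mm at the tip.
- mat: flat black rubber mat, fixed, 170 mm (its x) by 160 mm (its y), 3 mm thick, on the bench; free to lay the rotor on. Origin at the centre of its underside, which is at bench level.
- rack: white drying rack, fixed: base 100 mm (its x) by 110 mm (its y), wire hoops across its y up to 43 mm above the bench. The rotor stands on edge in its middle slot (10 mm wide). Origin at the centre of its underside; its x is roughly the way the rotor's hub faces.
- rotor: white disc 110 mm across, 8 mm thick, ten dark holes; on one face a central round hub 34 mm across, 20 mm tall (28 overall); 17 mm bore. About 0.2 kg. Origin: centre of the flat face opposite the hub; z: the axis, out through the hub. At first it stands on edge in the rack, z about level (leaning up to 0.1 rad), hub facing away from the robot, top edge about 117 mm above the bench.
- spacer: white plain ring, 40 mm across, 18 mm high, 17 mm bore right through, lying flat on the bench at the right, about 0.05 kg. Origin at the centre of its underside, z up.
- knob: white fluted round clamp knob 41 mm across, 35 mm high, closed bevelled top (straight sides up to 26 mm); in its underside a blind bore 17 mm across, 18 mm deep, that pushes over the spindle without turning. Stands bore down on the bench at the right; it and the spacer may have swapped places. About 0.05 kg. Origin: centre of its underside, z up.
- dish_a: bystander, to be left alone: closed Petri dish with amber agar, 90 mm across, 16 mm high, at the far side. Origin at its underside's centre.
- dish_b: bystander, to be left alone: another closed Petri dish with amber agar, 90 mm across, 16 mm high, at the right, near the spacer and knob. Origin at its underside's centre.
- bottle: bystander, to be left alone: white bottle with cap, 68 mm across, 170 mm high. Origin at its underside's centre.
- cup: bystander, to be left alone: white open cup, 68 mm across, 75 mm high. Origin at its underside's centre.
- lamp: bystander, to be left alone: steel spirit lamp, 72 mm across, 80 mm high. Origin at its underside's centre.
- spatula: bystander, to be left alone: lab spatula with dark handle, 170 mm long, lying flat at the right. Origin at its underside's centre.

How it is judged:
By the outcome, as a careful person would: the job done as asked, in the order asked, and still so for the second after the job is handed in, with the robot touching nothing.
It also fails if it takes over 72 s, if anything falls off the work surface, if the arm or the gripper's body presses on something with over 40 N, if the wrist force passes 120 N, or if a joint passes its speed limit or range.

## Robot

A 6-joint arm with a two-finger parallel gripper is mounted at the origin on the work surface. World frame = base frame: x ahead of the robot, y to its left, z up, the work surface at z = 0. Lengths are in m, angles in rad, forces in N, time in s.
With the tool pointing down it reaches from about 0.325 to 0.775 m from the base axis. Payload 5.5 kg.
Tool frame: the origin (TCP) lies at the very end of the fingers, on their centre line; the grasp point (between the pads) lies 19 mm behind it; z points along the fingers, y is the line along which they close (so a half turn about z gives the same grasp; the last joint's range is limited). The gripper opens to 88 mm and grips with 3 to 60 N. Pads are 20 mm wide; open, the fingers measure 115 mm over their backs; the gripper's body (75 mm by 178 mm) begins 61 mm behind the grasp point.
Start: joints at [-1.229, 0.091, 1.231, -0, 1.82, -0.057], TCP at [0.233, -0.553, 0.223] pointing down, gripper open.
Joint ranges: [-2.87, 2.87], [-0.86, 2.18], [0.17, 2.46], [-1.51, 4.65], [0.06, 2.69], [-2.65, 2.65]. Speed limits (rad/s): [2.57, 2.57, 3.01, 3.14, 3.14, 3.14].

## Interface

Orientations are given as a 3x3 rotation matrix whose columns are the frame's x, y, z axes.
In Python, from workcell import readout, get_image, job, recognise, cut_out gives the robot as it stands.
- The arm moves only by the tool send_rows, never from a script. Its argument "rows" is a list of rows, each a list of 2 entries, a list of its own where there are three numbers: the shift along the world's x, y, z in m, then the turn about the world's z in degrees. In form: [[[tx, ty, tz], twist], ...]. A call has 1 to 12 rows; each row is the pose to reach, as a shift and turn from the pose commanded when the call began; what a row does not reach only later rows make up. A row lasts 1/8 s, in which the tool goes at most 62.5 mm and 10.7 degrees, less where a joint would pass 70% of its speed; a pose out of reach is approached as far as the arm can. A call with a gripper value outside its range is refused whole. "fingers" is the opening, from -1 (shut) to 1 (fully open), set as the call begins (left out, the last holds). The fingers move at their own pace and stop on an object; "force" is the grip in N (left out, the last holds). Time passes only in rows, so rows that repeat a pose let the fingers close. It gives the time, the measured TCP pose, the force, the opening and the grip force at its end, in the units of the state.
- readout.get_obs(): the state, without advancing time (a new reading comes with each control period).
- get_image(name): name is "scene" or "top"; returns a dict with "img" (420x560x3 uint8, red, green, blue), "vertical_fov" (degrees; the focal length in pixels is half the picture's height over the tangent of half this angle, whatever the lens; pixels are square), "cx", "cy" (the principal point, pixels), "eye" and "rotation" of the camera in the world. Camera axes: x right, y down, z forward; pixel columns grow to the right and rows downward; lengths in m; the calibration is good to about 2 mm. A picture is of the moment at which its call begins. There is no depth.
- job.job_done(): hands the job in; it is judged then, once.
Trained networks look in the newest picture that a camera, given by its name, has taken for a name from the list of things; names that differ only in an ending like _2 or _b are one class to them, and where a whole thing is asked for, a point or a joint stands for the part that bears it (a point fixed in the world has none). Each returns a list of dicts, best first, with "confidence" (0 to 1); they miss things now and then, are a little off and sometimes report something else, mostly with a low value. They report only what shows in the picture. A call takes as long as a camera call.
- recognise(label, camera): "rect" ([left, top, right, bottom] in pixels, round what is visible of it).
- cut_out(label, camera): "pixels" (420x560 bool, what is visible of it) and "rect" ([left, top, right, bottom] in pixels, round what is visible of it).
The state is a dict: "time": time; "joint_pos": joint angles; "qvel": joint speeds; "joint_efforts": joint torques, N m; "tool_pos": TCP position; "eef_rot": TCP orientation; "ft_force": force on the tool from outside, world axes, zero at the start; "ft_torque": the same for the moment, N m; "width": finger opening in m; "finger_force": force on a finger pad.
Only numpy, scipy, OpenCV 4.12 (cv2) and the standard library are available. Lean on these libraries where they do the work, as an engineer would, in place of code of your own. Each camera call takes 0.05 s, during which the arm holds its last target. There are 200 camera calls.

## Working session

There is one attempt and no reset: what is moved stays moved. The work goes in short steps, Python scripts to look and compute and a tool call to move; the robot and the scene stay as the last step left them, time stands still between calls to the robot, and variables do not carry over. Pictures are saved under pics/ and viewed, at most 10 in all, crops included, and the job is handed in when it is done.

Besides the shell and the picture viewer there is one more tool, called after "Emit:" as a command line: name --argument value ..., lists and objects as JSON in quotes. send_rows: Moves the arm, as the interface text tells. Its arguments: {"type":"object","properties":{"rows":{"type":"array"},"fingers":{"type":"number"},"force":{"type":"number"}},"required":["rows"]}

```bash
ls; mkdir -p pics
cat > h.py <<'E'
import numpy as np, cv2
from workcell import readout, get_image, job, recognise, cut_out
def cam(name):
    d=get_image(name); d['f']=d['img'].shape[0]/2/np.tan(np.radians(d['vertical_fov'])/2)
    d['eye']=np.array(d['eye']); d['rotation']=np.array(d['rotation']); return d
def ray(d,u,v):
    r=d['rotation']@np.array([(u-d['cx'])/d['f'],(v-d['cy'])/d['f'],1.]); return r/np.linalg.norm(r)
def atz(d,u,v,z):
    r=ray(d,u,v); return d['eye']+r*(z-d['eye'][2])/r[2]
def proj(d,P):
    c=(np.atleast_2d(P)-d['eye'])@d['rotation']; return np.c_[c[:,0]/c[:,2]*d['f']+d['cx'],c[:,1]/c[:,2]*d['f']+d['cy']]
def save(d,n): cv2.imwrite('pics/'+n,d['img'][:,:,::-1])
E
python3 - <<'E'
from h import *
for n in ('scene','top'):
    d=cam(n); save(d,n+'0.png'); print(n,d['eye'],d['rotation'].round(3).tolist(),d['f'],d['cx'],d['cy'])
    for l in ('spinner','mat','rack','rotor','spacer','knob','dish_a','bottle','cup','lamp','spatula'):
        for r in recognise(l,n)[:2]:
            b=r['rect']; print(l,round(r['confidence'],2),np.round(b),atz(d,(b[0]+b[2])/2,(b[1]+b[3])/2,0.02)[:2].round(3))
o=readout.get_obs(); print(o['tool_pos'],o['eef_rot'],o['width'])
E
```

```text
pics
scene [ 1.18591392 -0.46211145  0.81794163] [[0.571, 0.574, -0.587], [0.821, -0.414, 0.393], [-0.017, -0.706, -0.708]] 433.95101218910577 272.54233716889877 200.94625493586688
spinner 0.93 [288. 165. 352. 215.] [0.564 0.107]
mat 0.7 [213. 177. 298. 243.] [ 0.526 -0.073]
mat 0.59 [352. 218. 388. 252.] [0.756 0.106]
rack 0.69 [340. 135. 388. 173.] [0.521 0.304]
rack 0.51 [210. 178. 295. 244.] [ 0.524 -0.08 ]
rotor 0.6 [355. 117. 375. 155.] [0.458 0.37 ]
spacer 0.71 [177. 260. 196. 280.] [ 0.591 -0.301]
knob 0.57 [151. 213. 171. 230.] [ 0.42  -0.285]
dish_a 0.67 [ 78. 244. 122. 284.] [ 0.459 -0.455]
dish_a 0.56 [353. 217. 390. 250.] [0.754 0.112]
bottle 0.8 [296. 230. 327. 295.] [ 0.738 -0.06 ]
bottle 0.22 [108. 282. 162. 344.] [ 0.626 -0.439]
cup 0.88 [209. 282. 243. 329.] [ 0.721 -0.275]
lamp 0.56 [392. 160. 420. 191.] [0.657 0.333]
spatula 0.76 [108. 281. 164. 349.] [ 0.632 -0.44 ]
top [ 0.49051942 -0.03164937  1.11507433] [[-0.004, -0.996, 0.086], [-1.0, 0.002, -0.017], [0.017, -0.086, -0.996]] 439.97449816671275 284.88385128503825 212.0851750384752
spinner 0.93 [193. 192. 255.
[... 260 characters left out ...]
]
knob 0.76 [371. 273. 391. 291.] [ 0.412 -0.287]
dish_a 0.96 [199. 134. 239. 170.] [0.738 0.115]
dish_a 0.9 [430. 247. 468. 284.] [ 0.452 -0.459]
bottle 0.76 [287. 115. 319. 152.] [ 0.785 -0.097]
bottle 0.52 [362. 134. 394. 162.] [ 0.748 -0.287]
cup 0.75 [363. 132. 392. 163.] [ 0.749 -0.286]
lamp 0.73 [119. 166. 150. 192.] [0.669 0.325]
lamp 0.6 [261. 209. 325. 281.] [ 0.503 -0.07 ]
spatula 0.87 [425. 173. 455. 237.] [ 0.603 -0.44 ]
spatula 0.46 [362. 135. 393. 163.] [ 0.745 -0.287]
[ 0.23299764 -0.55292067  0.22262033] [[ 9.21528152e-01  3.88311555e-01  2.83694046e-05]
 [ 3.88311553e-01 -9.21528152e-01  6.01757892e-05]
 [ 4.95101593e-05 -4.44375163e-05 -9.99999998e-01]] 0.08775050614042651
```

View pics/scene0.png

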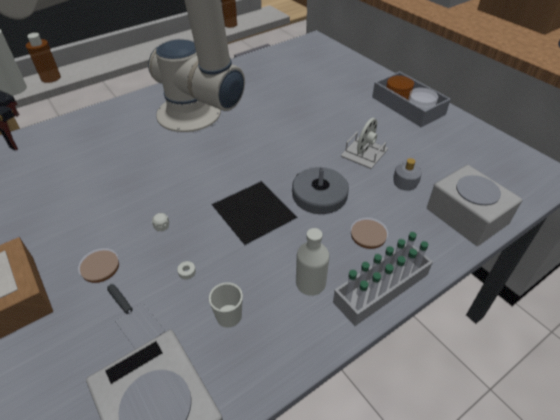

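View pics/top0.png

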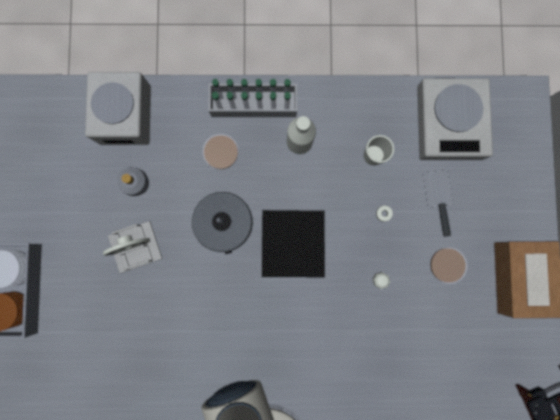

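The pictures show the knob at top (381,281), the spacer with its bore at (385,213), the rotor on edge at about (127,245) with its hub toward the far side, the free mat at (293,243) and the spinner at (222,222). Next I fit models to the masks.

```bash
cat > m.py <<'E'
from h import *
from scipy.optimize import minimize
def cyl(r,z0,z1,n=48):
    a=np.linspace(0,2*np.pi,n,endpoint=False); c=np.c_[r*np.cos(a),r*np.sin(a)]
    return np.r_[np.c_[c,np.full(n,z0)],np.c_[c,np.full(n,z1)]]
S=4
def sil(d,parts):
    m=np.zeros((420*S,560*S),np.uint8)
    for p in parts:
        h=cv2.convexHull(np.float32((proj(d,p)+.5)*S)); cv2.fillConvexPoly(m,np.int32(np.round(h)),1)
    return m>0
SH=dict(spinner=[cyl(.075,0,.04)],spacer=[cyl(.02,0,.018)],knob=[cyl(.0205,0,.026),cyl(.015,.026,.035)],rotor=[cyl(.055,0,.008),cyl(.017,.008,.028)])
def fit(views,parts,pose,x0,step):
    def cost(x):
        R,t=pose(x); c=0
        for d,m in views:
            s=sil(d,[p@R.T+t for p in parts]); c-= (s&m).sum()/(s|m).sum()
        return c
    sx=np.vstack([x0]+[np.array(x0)+np.eye(len(x0))[i]*step[i] for i in range(len(x0))])
    r=minimize(cost,x0,method='Nelder-Mead',options=dict(initial_simplex=sx,xatol=2e-4,fatol=1e-4,maxiter=150)); return r.x,r.fun/len(views)
def flat(z): return lambda x:(np.eye(3),np.array([x[0],x[1],z]))
def stand(x): # x,y of rotor origin at centre, yaw of hub dir, lean
    cy,sy,cl,sl=np.cos(x[2]),np.sin(x[2]),np.cos(x[3]),np.sin(x[3])
    z=np.array([cy*cl,sy*cl,sl]); y=np.array([-sy,cy,0]); R=np.c_[np.cross(y,z),y,z]
    return R,np.array([x[0],x[1],.117-.055*cl])
def view(n,l,near=None):
    d=cam(n); c=cut_out(l,n)
    if near is not None: c=[q for q in c if np.hypot(*(atz(d,*(q['pixels'].nonzero()[1].mean(),q['pixels'].nonzero()[0].mean()),.02)[:2]-near))<.1]
    if not c: print('none',n,l); return None
    return d,cv2.resize(c[0]['pixels'].astype(np.uint8),None,fx=S,fy=S,interpolation=cv2.INTER_LINEAR)>0
E
python3 - <<'E'
from m import *
G=dict(spinner=(.555,.10),spacer=(.585,-.297),knob=(.414,-.286))
for l,g in G.items():
    vs=[v for v in (view(n,l,g) for n in ('top','scene')) if v]
    for k in [[v] for v in vs]+[vs]: print(l,*[np.round(q,4) for q in fit(k,SH[l],flat(0),g,[.01,.01])])
vs=[v for v in (view(n,'rotor') for n in ('top','scene')) if v]
for k in [[v] for v in vs]+[vs]:
    x,f=fit(k,SH['rotor'],stand,[.49,.33,.3,0],[.01,.01,.2,.08]); print('rotor',x.round(4),f)
out=[]
for (d,m),(u,v) in zip(vs,((128,246),(364,145))):
    R,t=stand(x); im=cv2.resize(d['img'],None,fx=S,fy=S)[:,:,::-1].copy()
    e=sil(d,[p@R.T+t for p in SH['rotor']]).astype(np.uint8)
    for mm,c in ((e,(0,0,255)),(m.astype(np.uint8),(0,200,0))):
        cv2.drawContours(im,cv2.findContours(mm,0,1)[0],-1,c,1)
    out.append(cv2.resize(im[v*S-140:v*S+140,u*S-140:u*S+140],(400,400)))
cv2.imwrite('pics/rot.png',np.hstack(out))
d=cam('scene')
for n in('top','scene'):
  for r in recognise('rack',n)[:2]+recognise('spindle_foot',n)[:1]: print(n,r)
E
```

```text
none scene spinner
spinner [0.5607 0.1062] -0.9656
spinner [0.5607 0.1062] -0.9656
spacer [ 0.5822 -0.2988] -0.8107
spacer [ 0.5791 -0.2983] -0.8137
spacer [ 0.5816 -0.2992] -0.8039
knob [ 0.4156 -0.2864] -0.8273
knob [ 0.4121 -0.286 ] -0.8729
knob [ 0.4144 -0.2862] -0.8409
rotor [0.49 0.33 0.3  0.  ] 0.0
rotor [ 0.4937  0.3278  0.3919 -0.016 ] -0.893866020984665
rotor [ 0.4937  0.3278  0.3919 -0.016 ] -0.4469330104923325
top {'rect': [110.7, 221.6, 158.9, 272.3], 'confidence': 0.56}
top {'rect': [191.5, 191.5, 254.4, 255.7], 'confidence': 0.64}
scene {'rect': [342.0, 143.9, 382.9, 173.6], 'confidence': 0.82}
scene {'rect': [289.8, 168.9, 346.1, 213.8], 'confidence': 0.77}
```

View pics/rot.png

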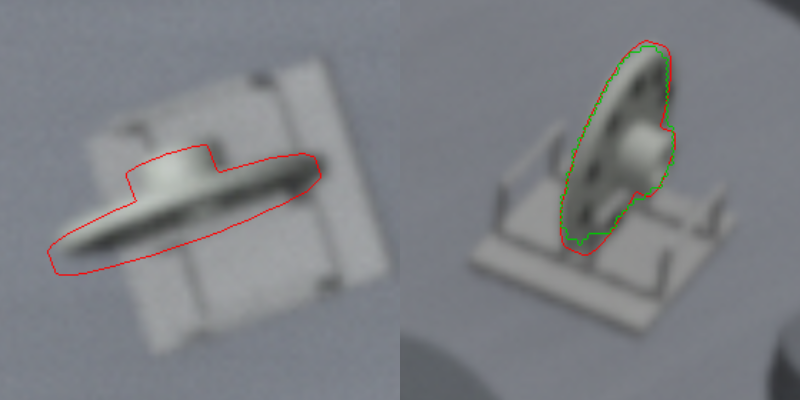

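The red model fit matches the hub in both views. The rack base edges in the top view put the hub direction at about 19° yaw. I'll get the spacer first, keeping the current tool yaw since it already suits the rotor.

Emit:
send_rows --rows '[[[0.05,0.04,0],0],[[0.1,0.075,-0.02],0],[[0.15,0.11,-0.04],0],[[0.2,0.147,-0.06],0],[[0.25,0.183,-0.08],0],[[0.3,0.22,-0.1],0],[[0.349,0.254,-0.12],0],[[0.349,0.254,-0.16],0],[[0.349,0.254,-0.19],0],[[0.349,0.254,-0.21],0],[[0.349,0.254,-0.219],0],[[0.349,0.254,-0.219],0]]' --fingers 1 --force 15

```text
time: 3.75
tool_pos: [0.5819, -0.2993, 0.0039]
eef_rot: [[0.922, 0.388, 0.0], [0.388, -0.922, -0.0], [0.0, 0.0, -1.0]]
ft_force: [1.0, 0.4, 0.2]
width: 0.0877
finger_force: 0.0
```

Emit:
send_rows --rows '[[[0,0,0],0],[[0,0,0],0],[[0,0,0],0],[[0,0,0],0],[[0,0,0],0],[[0,0,0],0]]' --fingers -1

```text
time: 4.5
tool_pos: [0.582, -0.299, 0.0037]
eef_rot: [[0.922, 0.388, 0.0], [0.388, -0.922, -0.0], [0.0, 0.0, -1.0]]
ft_force: [-1.1, 0.6, 0.3]
width: 0.0403
finger_force: 15.0
```

Emit:
send_rows --rows '[[[0,0,0.06],0],[[0,0.02,0.115],0],[[-0.003,0.08,0.115],0],[[-0.006,0.14,0.115],0],[[-0.01,0.2,0.115],0],[[-0.013,0.26,0.115],0],[[-0.016,0.32,0.115],0],[[-0.019,0.38,0.115],0],[[-0.021,0.405,0.112],0],[[-0.021,0.405,0.112],0],[[-0.021,0.405,0.112],0]]'

```text
time: 5.88
tool_pos: [0.561, 0.1053, 0.1155]
eef_rot: [[0.922, 0.388, -0.0], [0.388, -0.922, -0.001], [-0.0, 0.0, -1.0]]
ft_force: [-0.6, 0.0, -0.6]
width: 0.0404
finger_force: 15.0
```

```bash
cat > look.py <<'E'
from h import *
def crop(names,c,name,w=50):
    out=[]
    for n in names:
        d=cam(n); u,v=proj(d,c)[0]; M=np.float32([[400/(2*w),0,200-u*400/(2*w)],[0,400/(2*w),200-v*400/(2*w)]])
        out.append(cv2.warpAffine(d['img'][:,:,::-1],M,(400,400),flags=cv2.INTER_CUBIC)); print(n,'u0,v0',(u-w).round(1),(v-w).round(1))
    cv2.imwrite('pics/'+name,np.hstack(out))
E
python3 - <<'E'
from look import *
crop(['top','scene'],[.5607,.1062,.1],'a.png',40)
for n in('top','scene'):
    d=cam(n); print(proj(d,[[.5607,.1062,.1],[.5607,.1062,.04],[.5607,.1062,.112],[.5607,.1062,.13]]).round(1).tolist())
o=readout.get_obs(); print(o['tool_pos'],o['time'],o['width'])
E
```

```text
top u0,v0 177.6 179.9
scene u0,v0 280.9 126.6
[[217.6, 219.9], [220.9, 221.6], [216.9, 219.6], [215.8, 219.0]]
[[320.9, 166.6], [319.5, 184.0], [321.2, 163.0], [321.6, 157.4]]
[0.56120745 0.10485639 0.11569382] 6.075 0.03975334649225998
```

View pics/a.png

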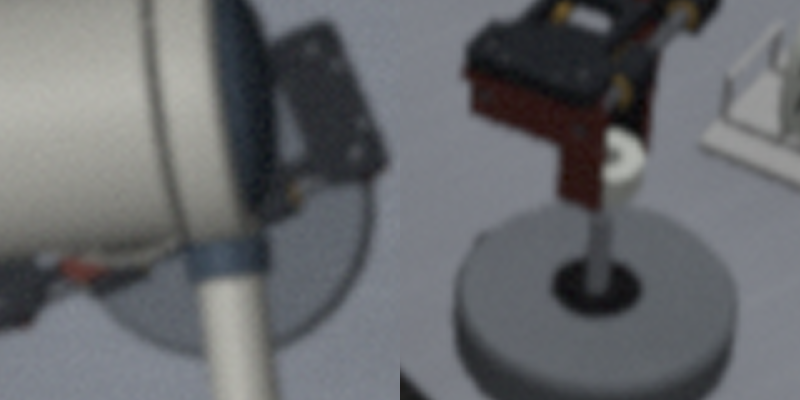

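The scene view (right half) shows the ring just over the spindle tip. The spindle axis is at u≈320.3, and the ring's right edge is at u≈330, within about 2 mm of aligned. I'll lower it.

Emit:
send_rows --rows '[[[0,0.001,-0.008],0],[[0,0.001,-0.016],0],[[0,0.001,-0.024],0],[[0,0.001,-0.032],0],[[0,0.001,-0.04],0],[[0,0.001,-0.048],0],[[0,0.001,-0.056],0],[[0,0.001,-0.064],0],[[0,0.001,-0.07],0],[[0,0.001,-0.07],0]]'

```text
time: 7.32
tool_pos: [0.5606, 0.107, 0.0449]
eef_rot: [[0.922, 0.388, -0.001], [0.388, -0.922, -0.0], [-0.001, -0.0, -1.0]]
ft_force: [-0.2, 0.1, -0.9]
width: 0.0399
finger_force: 15.0
```

Emit:
send_rows --rows '[[[0,0,-0.001],0],[[0,0,-0.001],0],[[0,0,-0.001],0],[[0,0,0.03],0],[[0,0,0.08],0],[[0,-0.03,0.13],0],[[0,-0.08,0.14],0],[[0,-0.13,0.14],0]]' --fingers 1

```text
time: 8.32
tool_pos: [0.5617, -0.0241, 0.1881]
eef_rot: [[0.921, 0.389, 0.004], [0.389, -0.921, -0.0], [0.004, 0.002, -1.0]]
ft_force: [0.6, -0.8, -1.5]
width: 0.088
finger_force: 0.0
```

```bash
cat > r.py <<'E'
from m import *
x=None; vs=[]
d=cam('top'); save(d,'t2.png')
c=[q for q in cut_out('rotor','top') if q['rect'][2]<165 and 220<q['rect'][1]]
print([ (q['confidence'],q['rect']) for q in c])
if c: m=c[0]['pixels']
else:
    g=np.full((420,560),0,np.uint8); g[234:262,102:152]=3
    b=np.zeros((1,65));f=b.copy(); cv2.grabCut(d['img'][:,:,::-1].copy(),g,(102,234,50,28),b,f,5,0); m=(g==1)|(g==3)
T=(d,cv2.resize(m.astype(np.uint8),None,fx=S,fy=S)>0)
s=view('scene','rotor',(.46,.37))
for k in ([T],[s],[T,s]):
    if k[-1] is None: continue
    x,f=fit(k,SH['rotor'],stand,[.49,.33,.33,0],[.01,.01,.1,.08]); print(x.round(4),f)
    R,t=stand(x); print('hub axis pt at z_r=22:',(t+R[:,2]*.022).round(4))
im=cv2.resize(d['img'],None,fx=S,fy=S)[:,:,::-1].copy(); R,t=stand(x)
for mm,cc in ((sil(d,[p@R.T+t for p in SH['rotor']]),(0,0,255)),(T[1],(0,200,0))):
    cv2.drawContours(im,cv2.findContours(mm.astype(np.uint8),0,1)[0],-1,cc,1)
a=cam('scene'); u,v=proj(a,[.5607,.1062,.05])[0]; u,v=int(u),int(v)
e=cv2.resize(a['img'],None,fx=S,fy=S)[:,:,::-1]
cv2.imwrite('pics/r2.png',np.hstack([cv2.resize(im[844:1124,372:652],(400,400)),cv2.resize(e[v*S-140:v*S+140,u*S-140:u*S+140],(400,400))]))
E
python3 r.py
```

```text
[(0.82, [105.7, 237.0, 150.3, 255.0])]
[0.497  0.3264 0.3362 0.0522] -0.8575
hub axis pt at z_r=22: [0.5177 0.3336 0.0632]
[ 0.4916  0.3308  0.3423 -0.0845] -0.908475494178175
hub axis pt at z_r=22: [0.5122 0.3382 0.0603]
[0.4968 0.3266 0.327  0.02  ] -0.8219735921465088
hub axis pt at z_r=22: [0.5176 0.3337 0.0625]
```

View pics/r2.png

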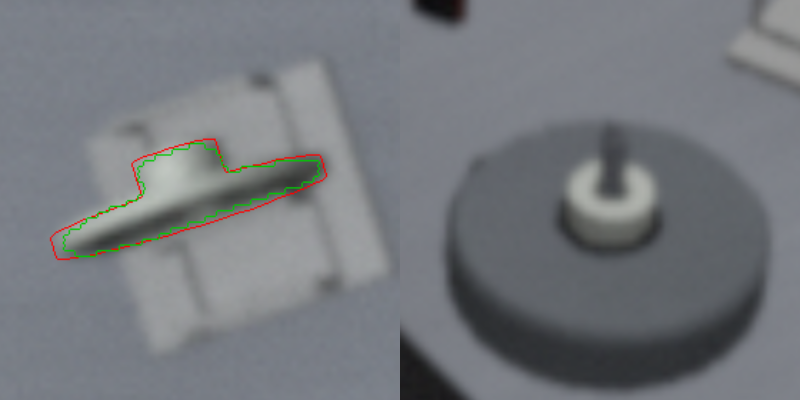

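The spacer sits flat on the deck (right half). The rotor model now agrees in the top view: yaw about 19°, hub point near (0.518, 0.334). Next, straddle the hub from above.

Emit:
send_rows --rows '[[[-0.006,0.06,0],-1],[[-0.012,0.12,0],-2],[[-0.019,0.18,0],-3],[[-0.026,0.24,0],-4],[[-0.034,0.3,-0.02],-4],[[-0.043,0.359,-0.05],-4],[[-0.043,0.359,-0.06],-4],[[-0.043,0.359,-0.085],-4],[[-0.043,0.359,-0.105],-4],[[-0.043,0.359,-0.12],-4],[[-0.043,0.359,-0.13],-4],[[-0.043,0.359,-0.136],-4]]'

```text
time: 10.07
tool_pos: [0.5182, 0.3358, 0.0494]
eef_rot: [[0.947, 0.323, 0.0], [0.323, -0.947, 0.0], [0.0, -0.0, -1.0]]
ft_force: [-0.8, 0.4, -0.3]
width: 0.0881
finger_force: 0.0
```

Run:
```python
from look import *
crop(['top','scene'],[.517,.335,.06],'b.png',35)
o=readout.get_obs(); print(o['tool_pos'],o['ft_force'],o['time'])
```

```text
top u0,v0 88.3 204.6
scene u0,v0 337.4 103.6
[0.51797663 0.33581224 0.04930906] [ 0.01711058 -0.41717649  0.08436766] 10.175
```

View pics/b.png

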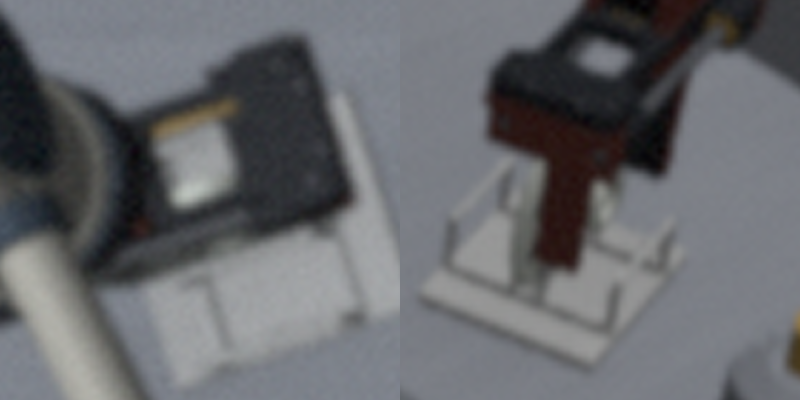

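The fingers straddle the hub with the disc behind them (scene crop, finger at about (567,220), disc at about (525,215)). I'll raise 2 mm and close gently.

Emit:
send_rows --rows '[[[0,0,0.002],0],[[0,0,0.002],0],[[0,0,0.002],0],[[0,0,0.002],0],[[0,0,0.002],0],[[0,0,0.002],0],[[0,0,0.002],0]]' --fingers -1 --force 8

```text
time: 11.05
tool_pos: [0.5182, 0.3359, 0.0517]
eef_rot: [[0.946, 0.323, 0.0], [0.323, -0.946, -0.0], [0.0, 0.0, -1.0]]
ft_force: [0.9, -1.1, -0.4]
width: 0.0326
finger_force: 8.0
```

Emit:
send_rows --rows '[[[0,0,0.01],0],[[0,0,0.02],0],[[0,0,0.035],0],[[0,0,0.05],0],[[0,0,0.065],0],[[0,0,0.08],0],[[0,0,0.08],0]]'

```text
time: 11.92
tool_pos: [0.5188, 0.3365, 0.1339]
eef_rot: [[0.946, 0.323, 0.003], [0.323, -0.946, 0.002], [0.003, -0.001, -1.0]]
ft_force: [0.2, -1.2, -2.3]
width: 0.0327
finger_force: 8.0
```

Run:
```python
from look import *
crop(['top','scene'],[.517,.335,.13],'c.png',40)
```

```text
top u0,v0 72.3 198.9
scene u0,v0 336.1 78.1
```

View pics/c.png

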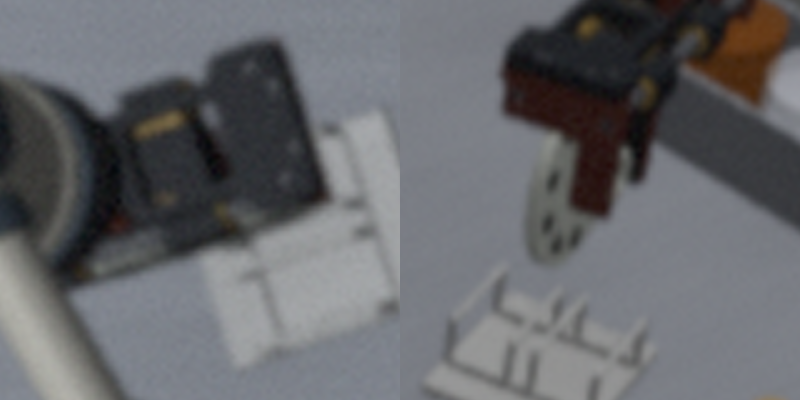

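The rotor hangs from the hub and is clear of the rack, still on edge. I carry it high over the spindle to the mat.

Emit:
send_rows --rows '[[[0,0,0.03],0],[[0,0,0.06],0],[[0.005,-0.04,0.06],0],[[0.014,-0.09,0.06],0],[[0.023,-0.14,0.06],0],[[0.032,-0.19,0.06],0],[[0.04,-0.24,0.06],0],[[0.048,-0.29,0.06],0],[[0.056,-0.335,0.05],0],[[0.063,-0.38,0.02],0],[[0.063,-0.38,-0.02],0],[[0.063,-0.38,-0.05],0]]'

```text
time: 13.52
tool_pos: [0.5798, -0.0447, 0.0784]
eef_rot: [[0.947, 0.322, -0.004], [0.322, -0.947, 0.001], [-0.003, -0.002, -1.0]]
ft_force: [0.5, 0.7, -2.0]
width: 0.0325
finger_force: 8.0
```

Emit:
send_rows --rows '[[[0,0,-0.01],0],[[0,0,-0.02],0],[[0,0,-0.02],0]]'

```text
time: 13.9
tool_pos: [0.5811, -0.0437, 0.0618]
eef_rot: [[0.946, 0.323, 0.0], [0.323, -0.946, -0.0], [0.0, 0.0, -1.0]]
ft_force: [0.5, 0.7, -3.3]
width: 0.0329
finger_force: 8.0
```

Run:
```python
from look import *
crop(['top','scene'],[.54,-.05,.06],'d.png',45)
d=cam('top'); print(proj(d,[[.508,-.068,.003]]),proj(cam('scene'),[[.508,-.068,.003],[.582,-.043,.003]]))
o=readout.get_obs(); print(o['tool_pos'],o['ft_force'],o['time'],o['width'])
```

```text
top u0,v0 240.1 184.5
scene u0,v0 220.7 153.6
[[291.85260871 243.24327987]] [[253.6950785  209.95427313]
 [277.96065628 222.95620249]]
[ 0.5816768  -0.04392739  0.06298551] [ 0.14240875  0.18022489 -2.39780282] 14.1 0.032365445131148904
```

View pics/d.png

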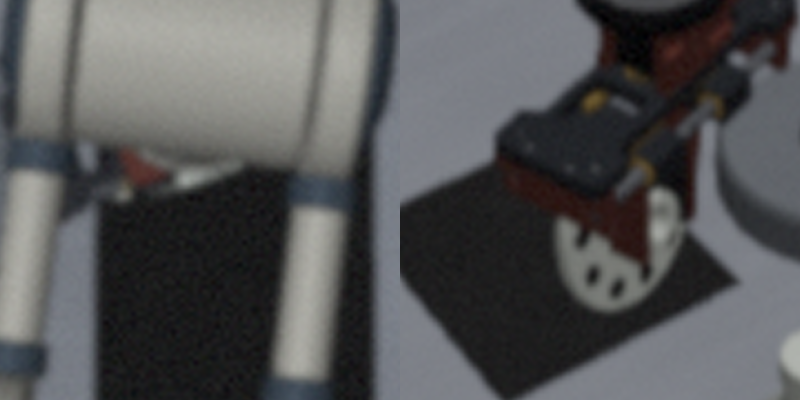

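The disc is over the mat with its lower edge at scene crop (610,305), already leaning back a little with its hub face up, which is the right way. I set the edge on the mat and tip it along an arc.

Emit:
send_rows --rows '[[[0,0,-0.008],0],[[0,0,-0.015],0],[[-0.007,-0.002,-0.016],0],[[-0.014,-0.005,-0.015],0],[[-0.022,-0.008,-0.015],0],[[-0.029,-0.01,-0.015],0],[[-0.036,-0.012,-0.017],0],[[-0.043,-0.015,-0.019],0],[[-0.05,-0.017,-0.023],0],[[-0.056,-0.019,-0.026],0]]'

```text
time: 15.35
tool_pos: [0.5239, -0.063, 0.0347]
eef_rot: [[0.946, 0.323, -0.002], [0.323, -0.946, 0.0], [-0.001, -0.001, -1.0]]
ft_force: [0.7, -0.1, -1.7]
width: 0.0326
finger_force: 8.8
```

Run:
```python
from look import *
crop(['scene','top'],[.53,-.06,.03],'e.png',45)
o=readout.get_obs(); print(o['tool_pos'],o['ft_force'],o['time'],o['width'])
```

```text
scene u0,v0 215.6 161.3
top u0,v0 243.9 189.1
[ 0.52359791 -0.06310475  0.03453807] [-0.51845777 -0.42894999 -1.65231624] 15.45 0.03238442348055864
```

View pics/e.png

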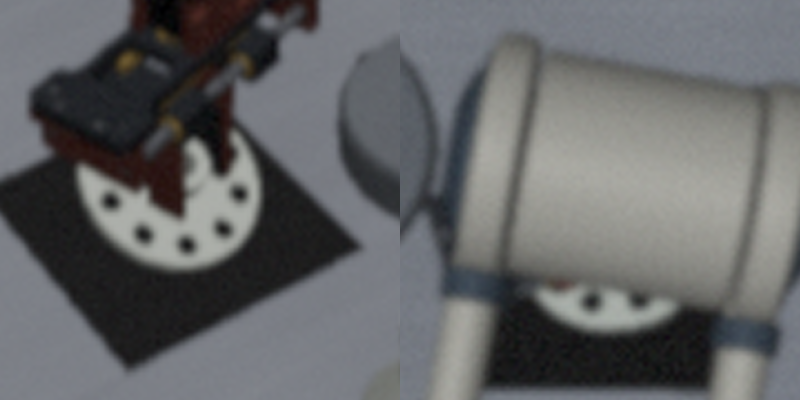

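The disc is tipped well back with its hub up on the mat. I finish the arc down until it lies flat.

Emit:
send_rows --rows '[[[-0.005,-0.002,-0.005],0],[[-0.01,-0.003,-0.01],0],[[-0.014,-0.005,-0.015],0],[[-0.018,-0.006,-0.019],0],[[-0.018,-0.006,-0.02],0],[[-0.018,-0.006,-0.021],0],[[-0.018,-0.006,-0.021],0]]'

```text
time: 16.32
tool_pos: [0.5071, -0.069, 0.0147]
eef_rot: [[0.946, 0.323, -0.0], [0.323, -0.946, -0.0], [-0.0, 0.0, -1.0]]
ft_force: [-0.8, -0.4, -1.7]
width: 0.0325
finger_force: 8.0
```

Emit:
send_rows --rows '[[[0,0,-0.001],0],[[0,0,-0.002],0],[[0,0,-0.003],0],[[0,0,-0.003],0]]'

```text
time: 16.82
tool_pos: [0.5071, -0.069, 0.0127]
eef_rot: [[0.946, 0.323, 0.0], [0.323, -0.946, -0.0], [0.0, 0.0, -1.0]]
ft_force: [-4.4, -0.4, 5.4]
width: 0.0326
finger_force: 8.0
```

Run:
```python
from m import *
o=readout.get_obs(); print(o['tool_pos'],o['ft_force'],o['time'],o['width'])
d=cam('scene')
for n in ('scene','top'):
    print(n,[(q['rect'],q['confidence']) for q in recognise('rotor',n)[:2]])
v=view('scene','rotor',(.5,-.06))
if v:
    # fit tilt about tool y: hub tilts
    h=np.array([.946,.323,0]); y=np.array([-.323,.946,0])
    def pose(x):
        a=x[2]; z=np.array([0,0,1])*np.cos(a)+h*np.sin(a); return np.c_[np.cross(y,z),y,z],np.array([x[0],x[1],.003+.055*abs(np.sin(a))])
    print(fit([v],SH['rotor'],pose,[.507,-.069,.1],[.01,.01,.15]))
```

```text
[ 0.50708914 -0.06896445  0.01265232] [-4.41366596 -0.39168356  5.38239074] 16.825 0.03255188737589545
scene [([229.6, 195.0, 270.4, 226.5], 0.6), ([208.0, 282.4, 244.2, 329.1], 0.57)]
top [([277.4, 256.7, 307.1, 263.8], 0.72), ([372.2, 272.7, 388.4, 287.3], 0.29)]
(array([ 0.52709226, -0.08363658, -0.38341335]), np.float64(-0.6490905375025546))
```

Contact with the mat shows 5 N upward. I release, rise and look.

Emit:
send_rows --rows '[[[0,0,0],0],[[0,0,0],0],[[0,0,0],0],[[0,0,0],0],[[0,0,0.03],0],[[0,0,0.08],0],[[-0.02,-0.05,0.13],0],[[-0.04,-0.11,0.13],0],[[-0.06,-0.17,0.13],0],[[-0.09,-0.21,0.12],0]]' --fingers 1

```text
time: 18.32
tool_pos: [0.4167, -0.2812, 0.1326]
eef_rot: [[0.946, 0.323, 0.002], [0.323, -0.946, -0.002], [0.001, 0.002, -1.0]]
ft_force: [-0.4, -1.6, -0.8]
width: 0.0877
finger_force: 0.0
```

Run:
```python
from m import *
o=readout.get_obs(); print(o['tool_pos'],o['time'])
ims=[]
for n in ('scene','top'):
    v=view(n,'rotor',(.5,-.06))
    if v is None: v=(cam(n),None)
    else: print(n,*fit([v],SH['rotor'],flat(.003),[.507,-.069],[.01,.01]))
    d=v[0]; u,w=np.int32(proj(d,[.507,-.069,.003])[0])
    ims.append(cv2.resize(d['img'][w-40:w+40,u-40:u+40,::-1],(400,400),interpolation=cv2.INTER_CUBIC))
cv2.imwrite('pics/f.png',np.hstack(ims))
```

```text
[ 0.41670885 -0.28120912  0.13260119] 18.325
scene [ 0.49648666 -0.07018227] -0.9625325926765673
top [ 0.49872811 -0.07109992] -0.9410589817796438
```

View pics/f.png

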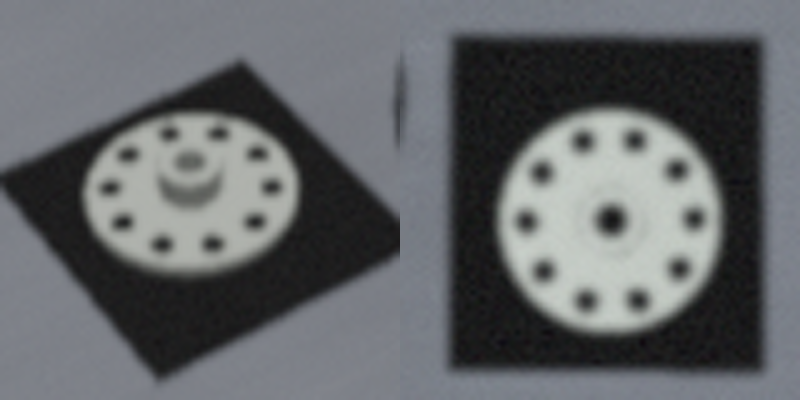

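The rotor lies flat on the mat, hub up (bore at about (612,220) in the top crop), centre about (0.4985, -0.071). I regrasp it by the hub.

Emit:
send_rows --rows '[[[0.02,0.05,-0.02],0],[[0.04,0.1,-0.04],0],[[0.06,0.15,-0.06],0],[[0.082,0.21,-0.075],0],[[0.082,0.21,-0.085],0],[[0.082,0.21,-0.1],0],[[0.082,0.21,-0.112],0],[[0.082,0.21,-0.118],0],[[0.082,0.21,-0.118],0],[[0.082,0.21,-0.118],0]]'

```text
time: 19.77
tool_pos: [0.4993, -0.0695, 0.0142]
eef_rot: [[0.947, 0.322, 0.001], [0.322, -0.947, -0.0], [0.001, 0.0, -1.0]]
ft_force: [0.1, 0.5, -0.1]
width: 0.0883
finger_force: 0.0
```

Emit:
send_rows --rows '[[[0,0,0],0],[[0,0,0],0],[[0,0,0],0],[[0,0,0],0],[[0,0,0],0],[[0,0,0],0]]' --fingers -1 --force 25

```text
time: 20.52
tool_pos: [0.4991, -0.0691, 0.0137]
eef_rot: [[0.946, 0.323, 0.0], [0.323, -0.946, -0.0], [0.0, 0.0, -1.0]]
ft_force: [-0.6, -0.3, -0.5]
width: 0.0324
finger_force: 25.0
```

Emit:
send_rows --rows '[[[0,0,0.02],0],[[0,0,0.06],0],[[0,0,0.11],0],[[0.01,0.03,0.12],0],[[0.025,0.07,0.12],0],[[0.04,0.11,0.12],0],[[0.053,0.15,0.12],0],[[0.062,0.177,0.12],0],[[0.062,0.177,0.115],0],[[0.062,0.177,0.11],0],[[0.062,0.177,0.11],0]]'

```text
time: 21.9
tool_pos: [0.5604, 0.107, 0.1226]
eef_rot: [[0.947, 0.322, -0.002], [0.322, -0.947, -0.0], [-0.002, -0.0, -1.0]]
ft_force: [-0.2, -0.4, -2.7]
width: 0.0321
finger_force: 25.0
```

Emit:
send_rows --rows '[[[0,0,-0.006],0],[[0,0,-0.012],0],[[0,0,-0.018],0],[[0,0,-0.024],0],[[0,0,-0.03],0],[[0,0,-0.03],0]]'

```text
time: 22.65
tool_pos: [0.5608, 0.108, 0.0929]
eef_rot: [[0.946, 0.323, -0.001], [0.323, -0.946, -0.0], [-0.001, 0.0, -1.0]]
ft_force: [0.4, -0.6, -2.4]
width: 0.0323
finger_force: 25.0
```

The bore is over the spindle with no side force. Lowering on.

Emit:
send_rows --rows '[[[0,0,-0.006],0],[[0,0,-0.012],0],[[0,0,-0.018],0],[[0,0,-0.022],0],[[0,0,-0.024],0],[[0,0,-0.024],0]]'

```text
time: 23.4
tool_pos: [0.5609, 0.108, 0.0694]
eef_rot: [[0.946, 0.323, -0.0], [0.323, -0.946, -0.0], [-0.0, -0.0, -1.0]]
ft_force: [-0.2, 0.8, -2.5]
width: 0.0324
finger_force: 25.0
```

Emit:
send_rows --rows '[[[0,0,-0.001],0],[[0,0,-0.0015],0],[[0,0,-0.0015],0]]'

```text
time: 23.78
tool_pos: [0.5611, 0.1082, 0.0686]
eef_rot: [[0.946, 0.323, 0.0], [0.323, -0.946, 0.0], [0.0, -0.0, -1.0]]
ft_force: [-0.7, -0.5, 0.6]
width: 0.0325
finger_force: 25.0
```

Emit:
send_rows --rows '[[[0,0,0],0],[[0,0,0],0],[[0,0,0],0],[[0,0,0],0],[[0,0,0.03],0],[[0,0,0.07],0],[[-0.01,-0.03,0.09],0],[[-0.03,-0.08,0.09],0],[[-0.05,-0.135,0.09],0],[[-0.07,-0.19,0.08],0],[[-0.09,-0.24,0.07],0],[[-0.11,-0.3,0.06],0]]' --fingers 1

```text
time: 25.28
tool_pos: [0.4508, -0.1918, 0.1284]
eef_rot: [[0.946, 0.324, 0.001], [0.324, -0.946, -0.0], [0.001, 0.001, -1.0]]
ft_force: [1.3, -0.8, -0.1]
width: 0.0879
finger_force: 0.0
```

Run:
```python
from m import *
o=readout.get_obs(); print(o['tool_pos'],o['time'],o['width'])
for n in ('top','scene'):
    v=view(n,'rotor',(.57,.1))
    if v: print(n,*fit([v],SH['rotor'],flat(.058),[.56,.106],[.01,.01]))
v=view('top','knob',(.414,-.286))
if v: print(*fit([v],SH['knob'],flat(0),[.414,-.286],[.01,.01]))
```

```text
[ 0.45075467 -0.19180945  0.12837604] 25.275 0.08788024187683076
top [0.55880343 0.10850454] -0.9414116956489837
scene [0.5568145  0.11061376] -0.9193827086933206
none top knob
```

The rotor is on the spindle. Now the knob.

Emit:
send_rows --rows '[[[-0.018,-0.05,-0.02],0],[[-0.035,-0.094,-0.05],0],[[-0.035,-0.094,-0.07],0],[[-0.035,-0.094,-0.09],0],[[-0.035,-0.094,-0.11],0],[[-0.035,-0.094,-0.12],0],[[-0.035,-0.094,-0.124],0],[[-0.035,-0.094,-0.124],0]]'

```text
time: 26.58
tool_pos: [0.4169, -0.2842, 0.0048]
eef_rot: [[0.946, 0.324, 0.0], [0.324, -0.946, -0.0], [0.0, 0.0, -1.0]]
ft_force: [-0.0, -0.5, 0.3]
width: 0.0878
finger_force: 0.0
```

Emit:
send_rows --rows '[[[0,0,0],0],[[0,0,0],0],[[0,0,0],0],[[0,0,0],0],[[0,0,0],0],[[0,0,0],0]]' --fingers -1 --force 15

```text
time: 27.32
tool_pos: [0.4165, -0.2846, 0.0044]
eef_rot: [[0.946, 0.323, 0.0], [0.323, -0.946, -0.0], [0.0, 0.0, -1.0]]
ft_force: [-0.5, -0.4, -0.5]
width: 0.0383
finger_force: 15.0
```

Emit:
send_rows --rows '[[[0,0,0.05],0],[[0.01,0.02,0.1],0],[[0.025,0.06,0.135],0],[[0.043,0.115,0.14],0],[[0.062,0.17,0.14],0],[[0.082,0.225,0.14],0],[[0.102,0.28,0.14],0],[[0.122,0.335,0.135],0],[[0.145,0.3925,0.125],0],[[0.145,0.3925,0.115],0],[[0.145,0.3925,0.11],0],[[0.145,0.3925,0.11],0]]'

```text
time: 28.82
tool_pos: [0.5611, 0.1067, 0.114]
eef_rot: [[0.947, 0.322, -0.001], [0.322, -0.947, -0.0], [-0.001, 0.0, -1.0]]
ft_force: [-0.5, -1.4, -0.1]
width: 0.038
finger_force: 15.0
```

Emit:
send_rows --rows '[[[0,0,-0.004],0],[[0,0,-0.008],0],[[0,0,-0.012],0],[[0,0,-0.016],0],[[0,0,-0.02],0],[[0,0,-0.022],0],[[0,0,-0.022],0]]'

```text
time: 29.7
tool_pos: [0.5614, 0.108, 0.0921]
eef_rot: [[0.946, 0.323, -0.0], [0.323, -0.946, -0.0], [-0.0, -0.0, -1.0]]
ft_force: [0.3, 0.5, -0.9]
width: 0.0387
finger_force: 15.0
```

Emit:
send_rows --rows '[[[0,0,-0.001],0],[[0,0,-0.002],0],[[0,0,-0.0025],0],[[0,0,-0.0025],0]]'

```text
time: 30.2
tool_pos: [0.5616, 0.108, 0.0904]
eef_rot: [[0.946, 0.323, 0.001], [0.323, -0.946, 0.0], [0.001, 0.0, -1.0]]
ft_force: [-0.4, -0.3, 1.7]
width: 0.0377
finger_force: 15.0
```

The knob bottoms at exactly the expected height with an upward contact force. Release and retreat.

Emit:
send_rows --rows '[[[0,0,0],0],[[0,0,0],0],[[0,0,0],0],[[0,0,0],0],[[0,0,0.03],0],[[0,0,0.07],0],[[-0.01,-0.05,0.1],0],[[-0.02,-0.11,0.1],0],[[-0.03,-0.17,0.1],0],[[-0.04,-0.22,0.1],0],[[-0.04,-0.22,0.1],0]]' --fingers 1

```text
time: 31.58
tool_pos: [0.5207, -0.1151, 0.1899]
eef_rot: [[0.948, 0.318, -0.0], [0.318, -0.948, -0.001], [-0.0, 0.001, -1.0]]
ft_force: [-0.1, 0.5, 0.5]
width: 0.088
finger_force: 0.0
```

Run:
```python
from m import *
o=readout.get_obs(); print(o['tool_pos'],o['time'],o['width'],o['ft_force'])
for n in ('top','scene'):
  for l,z in (('rotor',.058),('knob',.086)):
    v=view(n,l,(.57,.1))
    if v:
        for dz in (0,.01): print(n,l,dz,*fit([v],SH[l],flat(z+dz),[.56,.107],[.01,.01]))
```

```text
[ 0.52070914 -0.11509801  0.18986513] 31.575 0.08795904181365047 [-0.11452732  0.46979864  0.45964366]
top rotor 0 [0.56346497 0.07210681] -0.2147457025505806
top rotor 0.01 [0.56389699 0.07240865] -0.21539696878450265
top knob 0 [0.55999042 0.10825284] -0.7541163556531284
top knob 0.01 [0.55870117 0.10568652] -0.7405172413793103
scene rotor 0 [0.55783352 0.10951247] -0.8175267998359792
scene rotor 0.01 [0.56625322 0.10255347] -0.8123738684195353
none scene knob
```

The knob fits best at z = 86 mm, centred on the rotor and spindle, and the gripper is clear. Handing in.

```bash
python3 -c "from workcell import job; print(job.job_done())"
```

```text
the job is handed in; nothing more can be done
None
```

I stacked the spinner in the order asked (spacer, rotor hub up, knob) after laying the rotor flat on the mat and releasing it, and handed the job in at about 32 s. The rotor and knob touched down at their expected seated heights; with no pictures left, I checked the finished stack only by mask fits, and the knob's fit was only moderate.

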